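# Refit the roller head of a peristaltic pump and hold it down

### The job

Refit the roller head of the bench peristaltic pump: swing the pump's clamp arm wide open, then pick up the roller head, turn it so that the flat in its bore matches the flat of the drive shaft, and slide it all the way down the shaft. Press it down until the sprung plate under it is squeezed fully down, and finish still holding it pressed down like that, ready for the retaining screw. Leave the dish, screwdriver, beaker and bottle where they are.

Things in the scene. Friction and masses are not known exactly. Their poses are not given: they have to be found in the camera images.
- pump: White bench peristaltic pump, fixed, 170 x 120 mm, 105 mm high, drive shaft upright on its top. Origin: on the bench below the shaft axis; x towards its control panel, y away from the clamp arm. Case: -65 to 105 mm in x, +-60 in y. On top: two black tube guides, 20 mm high, at x = +-40, y = 44 mm; a speed dial, 17 mm high, at x = 76, y = -30 mm.
- shaft_tip (a point): Centre of the top end of the pump's steel drive shaft, 159 mm above the bench, 40 mm above the sprung plate; z up. Shaft 14 mm in diameter with one flat along it, 3 mm from the axis, facing this point's +x; its end edge is chamfered 0.8 mm. It turns only very stiffly (0.8 Nm). The sprung plate has a straight edge on the flat's side.
- plate (a joint): The sprung plate (dark steel disc, 36 mm) round the foot of the shaft, on which the roller head lands: how far it is pressed down, in m, 0 free (its top 119 mm above the bench) to 0.004 fully down. It starts to move at 4 N and takes 10 N fully down; the head's weight alone does not move it.
- rotor: Aluminium roller head standing on the bench, 60 mm high, 0.17 kg. Origin: centre of its underside, on its axis; z up. Foot plate 52 mm in diameter; three black rollers on spokes up to z = 26 mm (outermost radius 30 mm), at 60, 180 and 300 degrees from x. D bore right through: 15.4 mm in diameter, its flat 3.7 mm from the axis on the +x side. Its x must match shaft_tip's x within 8 degrees.
- rotor_hub (a point): Centre of the top of the roller head's hub, 60 mm above its underside; axes as the head's. The hub is the part to grip, from 26 to 60 mm above the underside: 30 mm in diameter with two parallel wrench flats 22 mm apart, facing +y and -y; a small dark set screw shows on its +x side.
- clamp (a joint): The pump's clamp arm, grey, swinging level about an upright hinge: angle in rad, 0 shut (its guard lip covers the rollers' place and keeps the head off the shaft), growing as it opens, anticlockwise from above, to the stop at 1.7. Light friction (0.1 Nm); it stays where it is left.
- clamp_hinge (a point): On the hinge axis of the clamp arm, on top of the arm, 152 mm above the bench.
- clamp_post (a point): Top, 180 mm above the bench, of the steel thumb post at the free end of the clamp arm, 98 mm from the hinge axis: upright pin, 12 mm in diameter, free from 146 to 180 mm above the bench. The highest other part of the arm is 154 mm above the bench.
- dish: Glass dish with the retaining screw and its washer, 90 mm across, 14 mm high; origin under its centre. To be left alone.
- screwdriver: Screwdriver with a black handle, lying on the bench, 170 mm long; origin under its middle. To be left alone.
- beaker: Glass beaker, 68 mm across, 95 mm high; origin under its centre. To be left alone.
- reagent: Amber reagent bottle, 78 mm across, 165 mm high; origin under its centre. To be left alone.

How it is judged:
By the outcome, as a careful person would: the job done as asked, in the order asked, and still so for the second after the job is handed in, while the arm keeps its last pose, push and grip.
It also fails if it takes over 64 s, if anything falls off the work surface, if the arm or the gripper's body presses on something with over 40 N, if the wrist force passes 120 N, or if a joint passes its speed limit or range.

### The arm

A 6-joint arm with a two-finger parallel gripper is mounted at the origin on the work surface. World frame = base frame: x ahead of the robot, y to its left, z up, the work surface at z = 0. Lengths are in m, angles in rad, forces in N, time in s.
With the tool pointing down it reaches from about 0.35 to 0.875 m from the base axis. Payload 4.2 kg.
Tool frame: the origin (TCP) lies midway between the tips of the shut fingers; the grasp point (between the pads) lies 19 mm behind it; x points along the fingers, y is the direction in which the jaws open and shut, and the axes are right-handed (so a half turn about x gives the same grasp; the last joint's range is limited). The gripper opens to 85 mm and grips with 20 to 120 N. Pads are 22 mm wide; open, the fingers measure 114 mm over their backs; the gripper's body (76 mm by 85 mm) begins 54 mm behind the grasp point. The pads swing forward as they close: fully open they stand 13 mm farther back than shut.
Start: joints at [1.379, 0.385, 0.008, 0, -1.194, -0.259], TCP at [0.272, 0.563, 0.231] pointing down, gripper open.
Joint ranges: [-3.14, 3.14], [-1.21, 2.06], [-1.07, 1.41], [-3.16, 2.05], [-2.99, -0.16], [-3.1, 3.1]. Speed limits (rad/s): [2.79, 2.79, 3.14, 3.14, 3.14, 3.14].

### API

Orientations are given as a unit quaternion [w, x, y, z].
In Python, from bench import env, vision gives the robot as it stands.
- The arm moves only by the tool carry_out, never from a script. Its argument "plan" is a list of rows, each a list of 4 numbers: the shift along the tool's x, y, z in mm, then the turn about the tool's x in degrees. A call has 1 to 8 rows; each row is the pose to reach, as a shift and turn from the pose measured when the call began, along the tool's axes at that moment; what a row does not reach only later rows make up. A row lasts 1/10 s, in which the tool goes at most 50 mm and 8.59 degrees, less where a joint would pass 70% of its speed; a pose out of reach is approached as far as the arm can. A call with a gripper value outside its range is refused whole. "claw" is the opening, from 0 (shut) to 1 (fully open), set as the call begins (left out, the last holds). The fingers move at their own pace and stop on an object; "grip_force" is the grip in N (left out, the last holds). Time passes only in rows, so rows that repeat a pose let the fingers close. It gives the time, the measured TCP pose, the force and the opening at its end, in the units of the state.
- env.get_obs(): the state, without advancing time (a new reading comes with each control period).
- vision.get_image(name): name is "scene" or "top" or "wrist"; returns a dict with "img" (480x640x3 uint8, red, green, blue), "depth" (480x640 float32, m along the optical axis (not along the pixel's ray), 0 where there is no reading), "fx", "fy", "cx", "cy" (pixels), "view" (4x4, takes a point from world to camera coordinates). Camera axes: x right, y up, looking along -z (the intrinsics and any distortion apply to the point x, -y, -z); pixel columns grow to the right and rows downward; lengths in m; the calibration is good to about 2 mm. A picture is of the moment at which its call begins.
- env.job_done(): hands the job in, once; it reports no verdict.
Trained networks look in the newest picture that a camera, given by its name, has taken for a name from the list of things; names that differ only in an ending like _2 or _b are one class to them, and where a whole thing is asked for, a point or a joint stands for the part that bears it (a point fixed in the world has none). Each returns a list of dicts, best first, with "score" (0 to 1); they miss things now and then, are a little off and sometimes report something else, mostly with a low value. They report only what shows in the picture. A call takes as long as a camera call.
- vision.recognise(camera, name): "centre" ([column, row] in pixels, amid what is visible of it).
The state is a dict: "clock": time; "q": joint angles; "joint_vel": joint speeds; "tau": joint torques, N m; "eef_pos": TCP position; "tool_rot": TCP orientation; "force": force on the tool from outside, world axes, zero at the start; "ft_torque": the same for the moment, N m; "grip_width": finger opening in m.
Only numpy, scipy, OpenCV 4.12 (cv2) and the standard library are available. Lean on these libraries where they do the work, as an engineer would, in place of code of your own. Each camera call takes 0.05 s, during which the arm holds its last target.

## Working session

There is one attempt and no reset: what is moved stays moved. The work goes in short steps, Python scripts to look and compute and a tool call to move; the robot and the scene stay as the last step left them, time stands still between calls to the robot, and variables do not carry over. Pictures are saved under pics/ and viewed, and the job is handed in when it is done.

Besides the shell and the picture viewer there is one more tool, called after ">>>" as a command line: name --pt "numbers of a row" for each row, then --argument value for the rest. carry_out: Moves the arm, as the interface text tells. Its arguments: {"type":"object","properties":{"plan":{"type":"array","items":{"type":"array","items":{"type":"number"}}},"claw":{"type":"number"},"grip_force":{"type":"number"}},"required":["plan"]}

```bash
ls -la; mkdir -p pics
cat > h.py <<'E'
import numpy as np, cv2
from bench import env, vision
def cam(n):
    return vision.get_image(n)
def save(d,f): cv2.imwrite('pics/'+f, cv2.cvtColor(d['img'],cv2.COLOR_RGB2BGR))
def ray(d,u,v):
    V=np.array(d['view']); R=V[:3,:3]; t=V[:3,3]
    c=np.array([(u-d['cx'])/d['fx'],-(v-d['cy'])/d['fy'],-1.0])
    return -R.T@t, R.T@c   # origin, dir scaled by depth
def at_depth(d,u,v,z=None):
    o,r=ray(d,u,v)
    if z is None: z=d['depth'][int(round(v)),int(round(u))]
    return o+r*z
def at_z(d,u,v,h):
    o,r=ray(d,u,v); return o+r*(h-o[2])/r[2]
def proj(d,p):
    V=np.array(d['view']); c=V[:3,:3]@np.array(p)+V[:3,3]
    return d['cx']+d['fx']*c[0]/-c[2], d['cy']+d['fy']*(-c[1])/-c[2]
E
python3 - <<'E'
from h import *
o=env.get_obs()
for k,v in o.items(): print(k,np.round(v,4))
for n in ['scene','top','wrist']:
    d=cam(n); save(d,n+'0.png'); print(n,[k for k in d],d['fx'],d['fy'],d['cx'],d['cy']); print(np.round(d['view'],3))
    for t in ['pump','shaft_tip','rotor','rotor_hub','clamp','clamp_hinge','clamp_post','dish','screwdriver','beaker','reagent','plate']:
        try:
            r=vision.recognise(n,t)
            for x in r[:2]:
                u,v=x['centre']; print(t,round(x['score'],2),np.round([u,v]),np.round(at_depth(d,u,v),3))
        except Exception as e: print(t,e)
E
```

```text
total 12
drwxr-xr-x  3 agent agent 4096 Dec  7 14:57 .
drwxr-xr-x 23 root  root  4096 Dec  7 14:57 ..
drwxr-xr-x  2 agent agent 4096 Dec  7 14:57 pics
clock 0.0
q [ 1.3786e+00  3.8560e-01  6.6000e-03 -5.0000e-04 -1.1940e+00 -2.5860e-01]
joint_vel [-0.0002  0.0019 -0.0002 -0.0012 -0.0018 -0.0013]
tau [-1.00000e-03 -3.92286e+01  1.88410e+01  4.18610e+00 -4.40000e-03
 -0.00000e+00]
eef_pos [0.272  0.562  0.2302]
tool_rot [ 0.1574 -0.6891  0.1589  0.6893]
force [ 0.2998 -0.1014  0.0947]
ft_torque [-0.006  -0.0434 -0.0104]
grip_width 0.0855
scene ['img', 'depth', 'fx', 'fy', 'cx', 'cy', 'view'] 496.82935926950216 496.82935926950216 320.23798149742777 245.45276842479507
[[ 0.804  0.594  0.018 -0.465]
 [-0.412  0.535  0.737  0.15 ]
 [ 0.428 -0.601  0.675 -1.064]
 [ 0.     0.     0.     1.   ]]
pump 0.88 [216. 332.] [ 0.575 -0.213  0.131]
pump 0.7 [362. 228.] [0.549 0.166 0.027]
shaft_tip 0.32 [177. 314.] [ 0.528 -0.229  0.146]
rotor 0.87 [360. 229.] [0.547 0.166 0.023]
rotor_hub 0.83 [364. 228.] [0.554 0.167 0.027]
rotor_hub 0.27 [174. 312.] [ 0.523 -0.23   0.146]
clamp 0.73 [175. 315.] [ 0
[... 953 characters left out ...]
] [ 0.512 -0.174  0.155]
clamp 0.97 [433. 281.] [ 0.516 -0.22   0.149]
clamp 0.62 [270. 151.] [0.793 0.049 0.005]
clamp_hinge 0.87 [430. 277.] [ 0.522 -0.217  0.149]
clamp_post 0.82 [435. 278.] [ 0.52  -0.225  0.149]
dish 0.57 [294. 365.] [0.384 0.006 0.004]
screwdriver 0.84 [294. 263.] [0.567 0.004 0.027]
beaker 0.8 [267. 153.] [ 0.79   0.055 -0.001]
reagent 0.94 [334. 161.] [ 0.728 -0.067  0.128]
plate 0.53 [402. 291.] [ 0.504 -0.175  0.121]
wrist ['img', 'depth', 'fx', 'fy', 'cx', 'cy', 'view'] 372.9386985208932 372.9386985208932 320.70918628621865 234.8961623431586
[[-0.436 -0.9   -0.     0.626]
 [ 0.869 -0.421 -0.259  0.035]
 [ 0.233 -0.113  0.966 -0.378]
 [ 0.     0.     0.     1.   ]]
```

View pics/scene0.png

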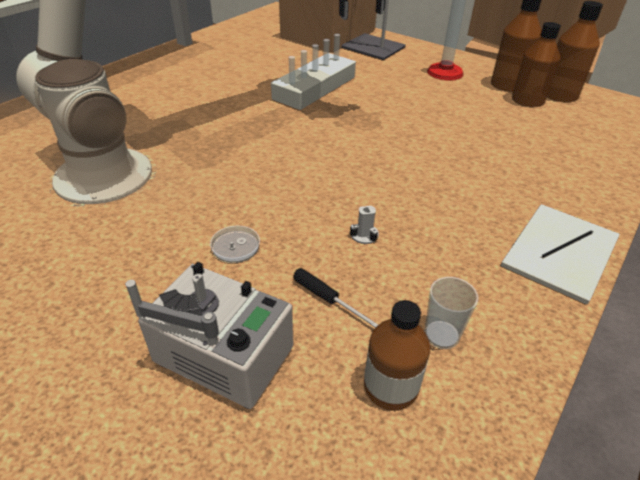

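View pics/top0.png

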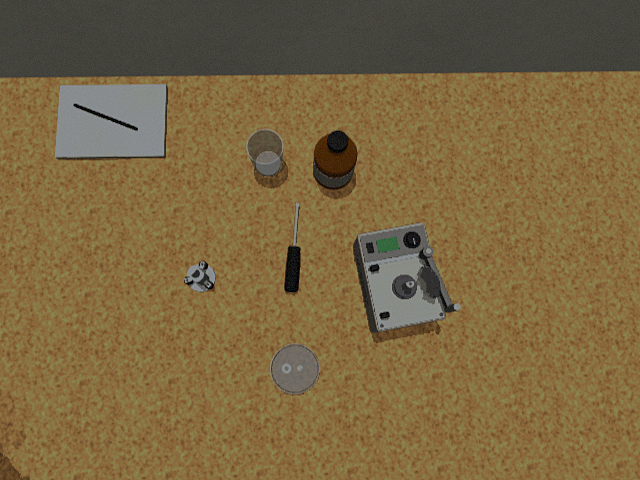

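Run:
```python
import cv2
a=cv2.imread('pics/top0.png'); 
cv2.imwrite('pics/top0_pump.png',cv2.resize(a[200:360,330:500],None,fx=3.5,fy=3.5,interpolation=cv2.INTER_CUBIC))
cv2.imwrite('pics/top0_rot.png',cv2.resize(a[230:330,150:250],None,fx=5,fy=5,interpolation=cv2.INTER_CUBIC))
a=cv2.imread('pics/scene0.png'); 
cv2.imwrite('pics/scene0_pump.png',cv2.resize(a[260:430,120:320],None,fx=3.5,fy=3.5,interpolation=cv2.INTER_CUBIC))
```

```text
(no output)
```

View pics/top0_pump.png

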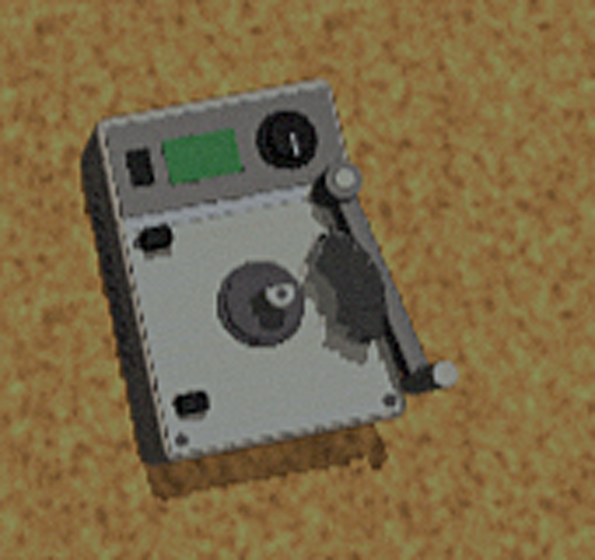

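View pics/top0_rot.png

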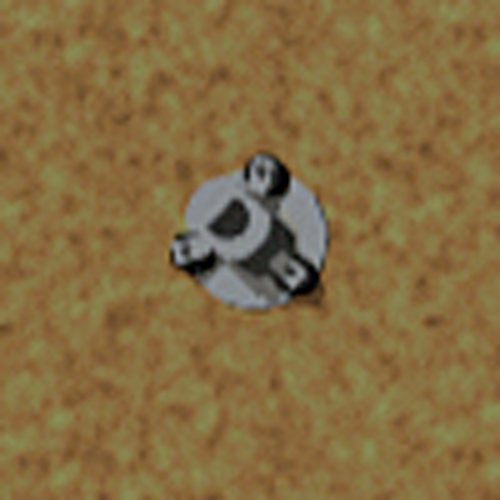

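View pics/scene0_pump.png

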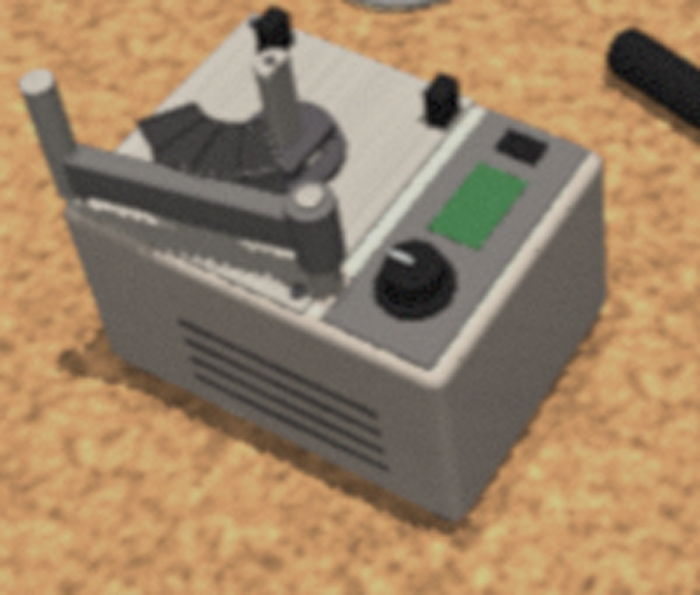

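```bash
cat >> h.py <<'E'
def tri(obs):
    A=np.zeros((3,3));b=np.zeros(3)
    for d,u,v in obs:
        o,r=ray(d,u,v); r=r/np.linalg.norm(r); P=np.eye(3)-np.outer(r,r); A+=P;b+=P@o
    x=np.linalg.solve(A,b)
    return x,[np.round(np.array(proj(d,x))-[u,v],1) for d,u,v in obs]
E
python3 - <<'E'
from h import *
import pickle
t=cam('top');s=cam('scene');w=cam('wrist')
pickle.dump((t,s,w),open('v0.pkl','wb'))
T=lambda c,r:(t,330+c/3.5-.4,200+r/3.5-.4)
S=lambda c,r:(s,120+c/3.5-.4,260+r/3.5-.4)
for n,a,b in [('post',T(445,374),S(38,80)),('hinge',T(345,179),S(308,195)),('tip',T(279,294),S(272,60)),
 ('cornerNear',T(100,122),S(593,157)),('cornerB',T(328,85),S(437,385))]:
    print(n,tri([a,b]), at_depth(*a))
print('plate',at_z(*T(262,303),.119),at_z(*S(300,145),.119))
print('caseTL..',[at_z(*T(*p),.105).round(3) for p in [(100,122),(328,85),(405,405),(170,458)]])
# rotor
R=lambda c,r:(t,150+c/5-.4,230+r/5-.4)
print('hub top centre',at_z(*R(243,226),.06),'foot',at_z(*R(256,242),.004))
print('rollers',[at_z(*R(*p),.026).round(3) for p in [(266,172),(188,250),(292,274)]])
o=env.get_obs()
from scipy.spatial.transform import Rotation as Ro
q=o['tool_rot'];Rt=Ro.from_quat([q[1],q[2],q[3],q[0]]).as_matrix();print(Rt.round(3))
V=w['view'];c=-V[:3,:3].T@V[:3,3];print('wristcam in tool',Rt.T@(c-o['eef_pos']),(Rt.T@V[:3,:3].T).round(3))
E
```

```text
post (array([ 0.4730392 , -0.24668268,  0.18046783]), [array([-0.7, -0.4]), array([-1.1,  0.1])]) [ 0.47217504 -0.24707945  0.18286907]
hinge (array([ 0.5649018 , -0.21384619,  0.15534431]), [array([-0.4, -0.3]), array([-0.7,  0.1])]) [ 0.5644551  -0.21465223  0.15478736]
tip (array([ 0.51180798, -0.17967114,  0.15945771]), [array([-0.5, -0.4]), array([-0.8,  0.1])]) [ 0.51139987 -0.18081948  0.15756004]
cornerNear (array([ 0.60307906, -0.10787275,  0.10423551]), [array([0.2, 0.2]), array([ 0.3, -0. ])]) [ 0.60327625 -0.10754348  0.10468107]
cornerB (array([ 0.62214216, -0.2199589 ,  0.10141794]), [array([-0.9, -0.7]), array([-1.6,  0.2])]) [ 0.61999696 -0.22045736  0.1054567 ]
plate [ 0.51155348 -0.18001317  0.119     ] [ 0.5199573  -0.17991245  0.119     ]
caseTL.. [array([ 0.603, -0.108,  0.105]), array([ 0.62 , -0.221,  0.105]), array([ 0.463, -0.249,  0.105]), array([ 0.44 , -0.135,  0.105])]
hub top centre [0.54402501 0.1730366  0.06      ] foot [0.54543788 0.17871361 0.004     ]
rollers [array([0.568, 0.171, 0.026]), array([0.54 , 0.199, 0.026]), array([0.531, 0.161, 0.026])]
[[-0.    -0.436 -0.9  ]
 [-0.    -0.9    0.436]
 [-1.     0.    -0.   ]]
wristcam in tool [-0.14260601 -0.0005908  -0.06408833] [[ 0.     0.259 -0.966]
 [ 1.    -0.     0.   ]
 [-0.    -0.966 -0.259]]
```

View pics/wrist0.png

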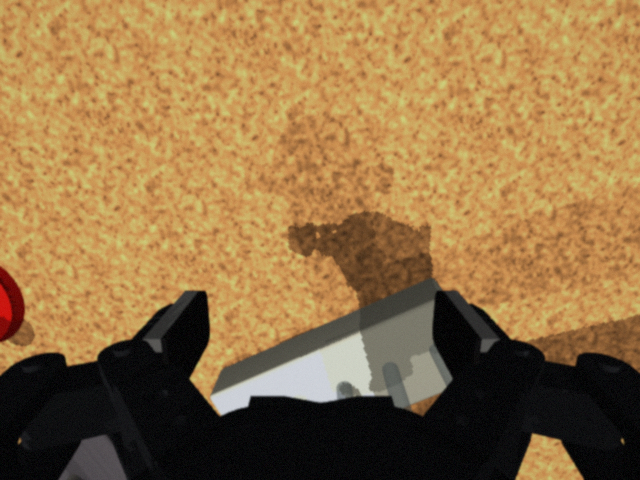

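>>> carry_out --pt "0 28 -40 0" --pt "0 50 -90 0" --pt "0 70 -135 0" --pt "0 90 -180 0" --pt "0 112 -225 0" --pt "0 135 -270 0" --pt "0 157 -315 0" --pt "0 180 -355 0"

```text
clock: 2.9
eef_pos: [0.5145, 0.2442, 0.2316]
tool_rot: [-0.158, 0.689, -0.158, -0.689]
force: [1.4, 0.6, -0.4]
grip_width: 0.0852
```

```bash
cat >> h.py <<'E'
from scipy.spatial.transform import Rotation as Ro
def pose():
    o=env.get_obs(); q=o['tool_rot']
    return np.array(o['eef_pos']), Ro.from_quat([q[1],q[2],q[3],q[0]]).as_matrix(), o
def goto(target,yaw=None):
    "yaw: world angle (deg) of jaw axis, mod 180"
    p,R,o=pose(); s=R.T@(np.array(target)-p)*1000
    cur=np.degrees(np.arctan2(R[1,1],R[0,1])); turn=0
    if yaw is not None:
        dy=(yaw-cur+90)%180-90; turn=-dy   # tool x is down: +turn = clockwise from above
    print('clock',round(o['clock'],2),'pos',p.round(4),'jawyaw',round(cur,1),'q',np.round(o['q'],2),'F',np.round(o['force'],1),'M',np.round(o['ft_torque'],2),'w',round(o['grip_width'],4),'tilt',R[2,0].round(4))
    print('SHIFT mm',s.round(1),'turn',round(turn,1)); return s,turn
E
python3 -c "
from h import *
goto([.58,.16,.22])"
```

```text
clock 2.9 pos [0.5145 0.2442 0.2316] jawyaw -115.8 q [ 0.73  0.29 -0.13  0.   -1.15  0.39] F [ 1.4  0.6 -0.4] M [ 0.07 -0.07 -0.03] w 0.0852 tilt -1.0
SHIFT mm [ 11.6  47.3 -95.6] turn 0
```

>>> carry_out --pt "0 20 -40 0" --pt "0 47 -80 0" --pt "10 47 -95 0" --pt "10 47 -95 0"

```text
clock: 3.3
eef_pos: [0.5801, 0.1589, 0.2197]
tool_rot: [0.159, -0.688, 0.16, 0.69]
force: [-1.1, 0.2, -0.4]
grip_width: 0.0855
```

```bash
python3 -c "
from h import *
import pickle
goto([.58,.16,.22])
w=cam('wrist'); save(w,'w1.png'); pickle.dump(w,open('w1.pkl','wb'))
print(proj(w,[.546,.175,.06]))"
```

```text
clock 3.3 pos [0.5801 0.1589 0.2197] jawyaw -116.0 q [ 0.54  0.35 -0.07 -0.   -1.15  0.58] F [-1.1  0.2 -0.4] M [-0.03  0.11 -0.02] w 0.0855 tilt -1.0
SHIFT mm [-0.3 -0.9  0.6] turn 0
(np.float64(321.7579064673628), np.float64(258.1078623871411))
```

View pics/w1.png

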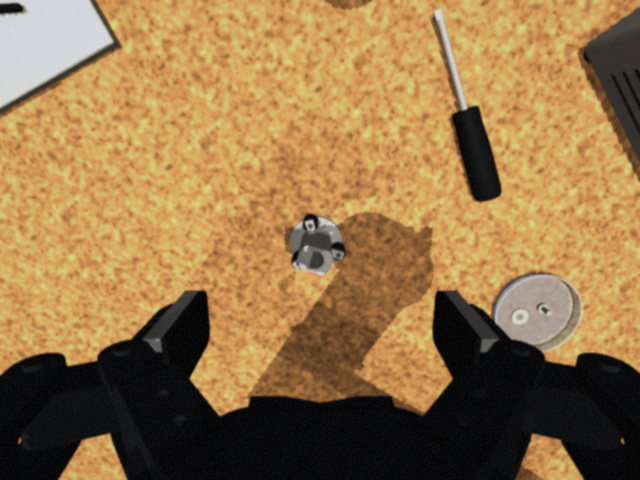

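>>> carry_out --pt "50 0 0 0" --pt "95 0 0 0" --pt "95 0 0 0"

```text
clock: 3.65
eef_pos: [0.5742, 0.1595, 0.1191]
tool_rot: [0.155, -0.685, 0.161, 0.694]
force: [-0.2, -0.7, -0.4]
grip_width: 0.0851
```

```bash
python3 -c "
from h import *
import pickle
goto([.58,.16,.12])
w=cam('wrist'); save(w,'w2.png'); pickle.dump(w,open('w2.pkl','wb'))
for f,k in (('w1','w1a'),('w2','w2a')):
  w=pickle.load(open(f+'.pkl','rb'))
  u,v=map(int,proj(w,[.546,.175,.03]));n=50
  print(f,u-n,v-n)
  a=w['img'][max(v-n,0):v+n,u-n:u+n]; cv2.imwrite('pics/%s.png'%k,cv2.resize(a[...,::-1],None,fx=6,fy=6,interpolation=cv2.INTER_CUBIC))
"
```

```text
clock 3.65 pos [0.5742 0.1595 0.1191] jawyaw -115.9 q [ 0.54  0.44 -0.2  -0.   -0.94  0.58] F [-0.2 -0.7 -0.4] M [0.02 0.11 0.02] w 0.0851 tilt -0.9999
SHIFT mm [-1.  -2.9 -5. ] turn 0
w1 271 197
w2 267 232
```

View pics/w1a.png

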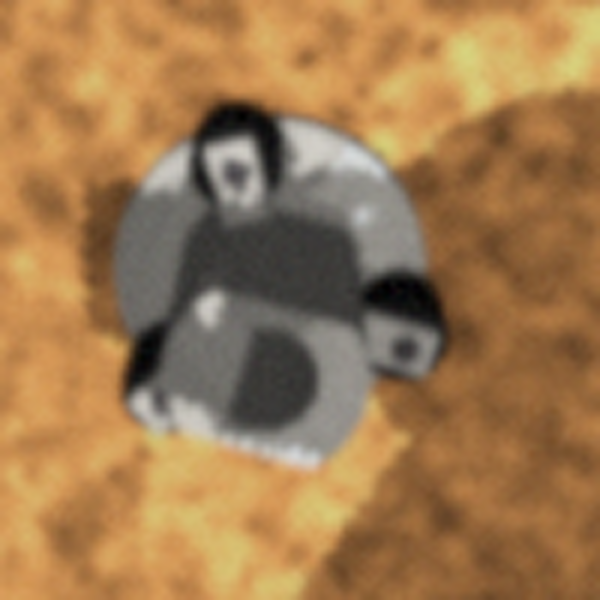

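View pics/w2a.png

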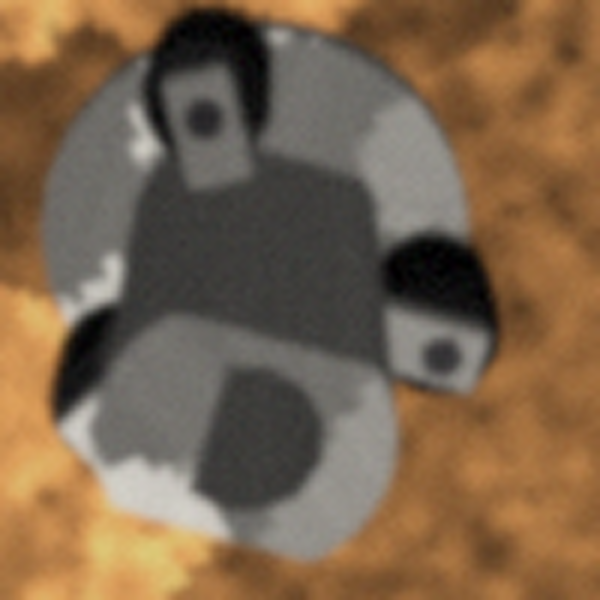

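```bash
python3 -c "
from h import *
import pickle
def P(f,ox,oy,c,r,h=.06):
  w=pickle.load(open(f+'.pkl','rb')); return at_z(w,ox+(c+.5)/6-.5,oy+(r+.5)/6-.5,h)
def ang(a,b): d=b-a; return np.degrees(np.arctan2(d[1],d[0]))
w1=lambda c,r,h=.06:P('w1',271,197,c,r,h); w2=lambda c,r,h=.06:P('w2',267,232,c,r,h)
a,b=w2(180,315),w2(380,366); print('flat edge dir',ang(b,a)); 
f1,f2=w2(228,370),w2(196,488); print('bore flat line',ang(f2,f1), 'len',np.linalg.norm(f1-f2))
# bore round edge points
pts=np.array([w2(*p) for p in [(265,369),(300,385),(322,430),(312,475),(285,502),(245,510)]])[:,:2]
A=np.c_[2*pts,np.ones(len(pts))];s=np.linalg.lstsq(A,(pts**2).sum(1),rcond=None)[0];print('bore c w2',s[:2],np.sqrt(s[2]+s[:2]@s[:2]))
pts=np.array([w1(*p) for p in [(268,328),(300,340),(318,375),(305,415),(275,430)]])[:,:2]
A=np.c_[2*pts,np.ones(len(pts))];s1=np.linalg.lstsq(A,(pts**2).sum(1),rcond=None)[0];print('bore c w1',s1[:2],np.sqrt(s1[2]+s1[:2]@s1[:2]))
a1,b1=w1(215,293),w1(360,325); print('w1 edge',ang(b1,a1)); print('w1 boreflat',ang(w1(232,420),w1(258,335)))
q=w2(100,480)
# rollers bolts at spoke top z=.026
c=np.array([*s[:2],0])
for p in [(204,118),(442,355)]: r=w2(*p,.026); print('roller',r,ang(c,r))
# foot disc: ellipse centre, fit top edge z~.004?
pts=np.array([w2(*p,.004) for p in [(45,180),(62,130),(100,80),(300,28),(380,60),(430,115),(462,200)]])[:,:2]
A=np.c_[2*pts,np.ones(len(pts))];s2=np.linalg.lstsq(A,(pts**2).sum(1),rcond=None)[0];print('foot c w2',s2[:2],np.sqrt(s2[2]+s2[:2]@s2[:2]))
# triangulated height of bore centre
W1=pickle.load(open('w1.pkl','rb'));W2=pickle.load(open('w2.pkl','rb'))
print(tri([(W1,*proj(W1,[*s1[:2],.06])),(W2,*proj(W2,[*s[:2],.06]))]))
"
```

```text
flat edge dir 48.42198458696904
bore flat line -40.52207508934699 len 0.013095330911488245
bore c w2 [0.54758153 0.18109798] 0.0077995462426728055
bore c w1 [0.54722718 0.18116444] 0.007768483673018728
w1 edge 50.96405856419422
w1 boreflat -42.5344556457015
roller [0.56963696 0.1759883  0.026     ] -13.043855138606931
roller [0.53237018 0.16440208 0.026     ] -132.33610970031305
foot c w2 [0.54879862 0.18089551] 0.025832978778886444
(array([0.54657504, 0.1815893 , 0.05773546]), [array([-0.1, -0. ]), array([0.1, 0. ])])
```

```bash
python3 -c "
from h import *
goto([.548,-.197,.25])"
```

```text
clock 3.7 pos [0.5772 0.1604 0.1232] jawyaw -115.8 q [ 0.54  0.44 -0.2  -0.   -0.94  0.58] F [0.9 0.1 0.6] M [ 0.07 -0.05 -0.04] w 0.0854 tilt -1.0
SHIFT mm [-125.2  335.4 -128.6] turn 0
```

>>> carry_out --pt "-50 10 -5 0" --pt "-85 45 -18 0" --pt "-110 85 -33 0" --pt "-125 130 -50 0" --pt "-125 175 -67 0" --pt "-125 220 -85 0" --pt "-125 265 -102 0" --pt "-125 310 -118 0"

```text
clock: 4.5
eef_pos: [0.5505, -0.1708, 0.2543]
tool_rot: [-0.155, 0.69, -0.159, -0.689]
force: [1.2, -0.0, -0.7]
grip_width: 0.0857
```

>>> carry_out --pt "0 20 -9 0" --pt "0 25 -10 0" --pt "0 25 -10 0"

```text
clock: 4.8
eef_pos: [0.5494, -0.1979, 0.2573]
tool_rot: [-0.155, 0.691, -0.159, -0.687]
force: [0.1, 0.5, -0.4]
grip_width: 0.0854
```

```bash
python3 -c "
from h import *
import pickle
goto([.548,-.197,.25])
w=cam('wrist'); save(w,'w3.png'); pickle.dump(w,open('w3.pkl','wb'))"
```

```text
clock 4.8 pos [ 0.5494 -0.1979  0.2573] jawyaw -115.7 q [-0.07  0.29 -0.06  0.01 -1.21  1.19] F [ 0.1  0.5 -0.4] M [ 0.03  0.05 -0.01] w 0.0854 tilt -1.0
SHIFT mm [ 7.3 -0.2  1.7] turn 0
```

View pics/w3.png

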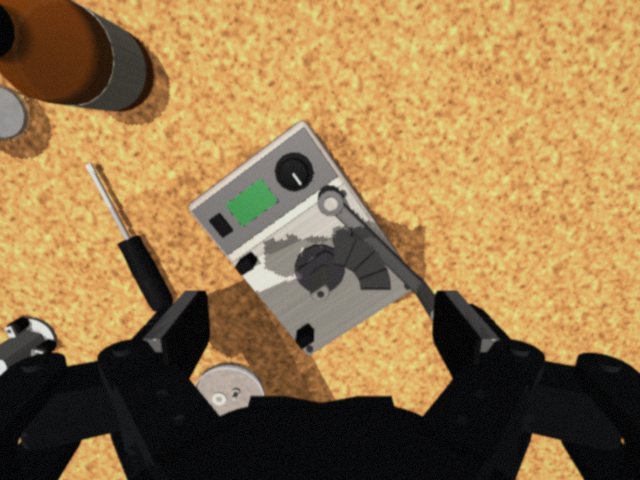

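```bash
python3 -c "
import cv2
a=cv2.imread('pics/w3.png')[215:315,270:400]
cv2.imwrite('pics/w3a.png',cv2.resize(a,None,fx=6,fy=6,interpolation=cv2.INTER_CUBIC))"
```

```text
(no output)
```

View pics/w3a.png

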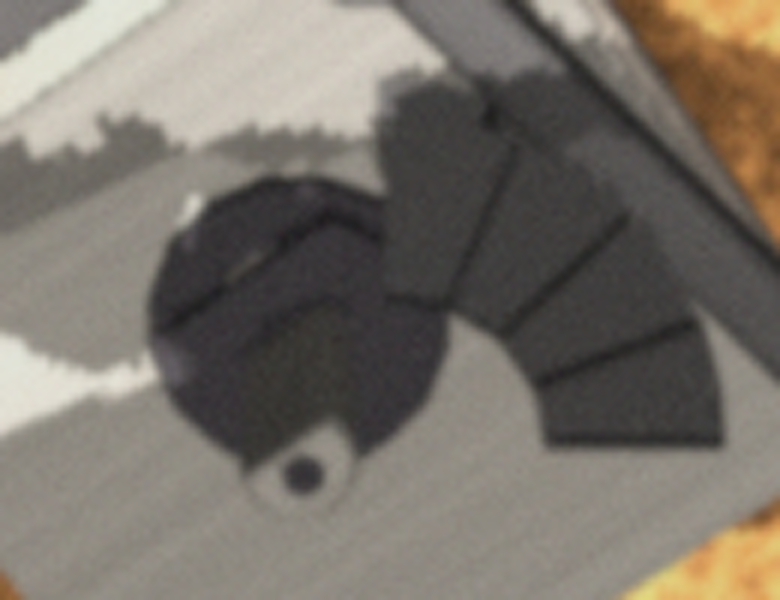

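```bash
python3 -c "
from h import *
import pickle
w=pickle.load(open('w3.pkl','rb'))
P=lambda c,r,h: at_z(w,270+(c+.5)/6-.5,215+(r+.5)/6-.5,h)
def ang(a,b): d=b-a; return np.degrees(np.arctan2(d[1],d[0]))
a,b=P(247,467,.159),P(335,415,.159); print(a,b,ang(b,a),np.linalg.norm(a-b))
a,b=P(165,330,.119),P(325,215,.119); print(a,b,ang(b,a)); m=(a+b)/2
c=P(303,477,.159);print('tip c',c, 'dist edge',m-c)
pts=np.array([P(*p,.159) for p in [(245,480),(265,505),(300,518),(335,505),(355,475),(352,440)]])[:,:2]
A=np.c_[2*pts,np.ones(len(pts))];s=np.linalg.lstsq(A,(pts**2).sum(1),rcond=None)[0];print('tip fit',s[:2],np.sqrt(s[2]+s[:2]@s[:2]))
pts=np.array([P(*p,.119) for p in [(150,320),(185,405),(160,280),(245,465),(385,450),(430,390),(445,330)]])[:,:2]
A=np.c_[2*pts,np.ones(len(pts))];s=np.linalg.lstsq(A,(pts**2).sum(1),rcond=None)[0];print('plate fit',s[:2],np.sqrt(s[2]+s[:2]@s[:2]))
# panel line
print('case edge',[at_z(w,*p,.105) for p in [(190,207),(303,121)]], ang(at_z(w,303,121,.105),at_z(w,190,207,.105)))
print('hinge',at_z(w,330,203,.152))
"
```

```text
[ 0.51526334 -0.17349502  0.159     ] [ 0.5166557  -0.18548196  0.159     ] 96.62554594251547 0.012067537826454214
[ 0.52249255 -0.1638881   0.119     ] [ 0.52767613 -0.18998206  0.119     ] 101.23557668942964
tip c [ 0.511308   -0.17880954  0.159     ] dist edge [ 0.01377635  0.00187446 -0.04      ]
tip fit [ 0.51296818 -0.17918345] 0.006670405369875163
plate fit [ 0.51413401 -0.17968468] 0.01960199021566534
case edge [array([ 0.60312461, -0.10736194,  0.105     ]), array([ 0.62303722, -0.21832275,  0.105     ])] 100.17379666462118
hinge [ 0.56521942 -0.2121762   0.152     ]
```

```bash
python3 -c "
from h import *
goto([.4725,-.247,.21],-70)"
```

```text
clock 4.85 pos [ 0.5493 -0.197   0.2566] jawyaw -115.6 q [-0.06  0.3  -0.06  0.01 -1.21  1.19] F [0.5 0.6 1.1] M [0.05 0.01 0.05] w 0.0858 tilt -1.0
SHIFT mm [46.6 78.1 47.9] turn -45.6
```

>>> carry_out --pt "0 20 12 -8" --pt "0 40 24 -16" --pt "0 60 36 -24" --pt "10 78 48 -32" --pt "25 78 48 -40" --pt "40 78 48 -46" --pt "46 78 48 -46" --pt "46 78 48 -46" --claw 0.6

```text
clock: 5.65
eef_pos: [0.4726, -0.2457, 0.2105]
tool_rot: [0.127, 0.696, 0.123, -0.696]
force: [-1.0, -0.7, -0.6]
grip_width: 0.0514
```

```bash
python3 -c "
from h import *
import pickle
goto([.4725,-.247,.158],-70)
w=cam('wrist'); save(w,'w4.png'); pickle.dump(w,open('w4.pkl','wb'));print(proj(w,[.4725,-.247,.18]))"
```

```text
clock 5.65 pos [ 0.4726 -0.2457  0.2105] jawyaw -69.6 q [-0.17  0.24 -0.26  0.01 -1.07  2.1 ] F [-1.  -0.7 -0.6] M [-0.01 -0.05  0.05] w 0.0514 tilt -1.0
SHIFT mm [52.5  0.8  0.6] turn 0.4
(np.float64(325.28722211858695), np.float64(272.16011942008845))
```

View pics/w4.png

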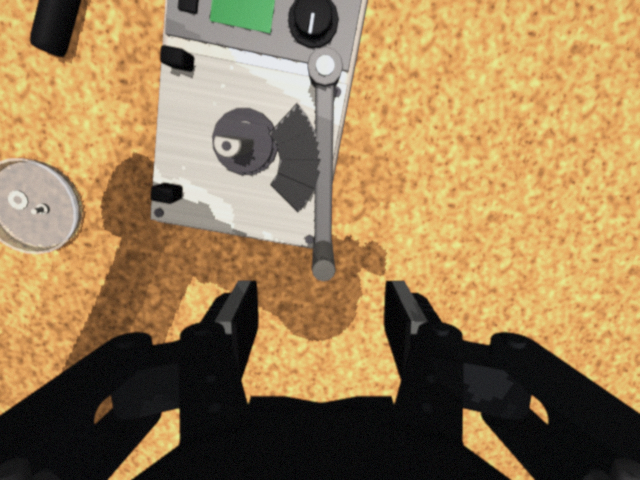

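>>> carry_out --pt "0 0 0 8" --pt "0 0 0 16" --pt "0 0 0 24" --pt "0 0 0 32" --pt "0 0 0 40" --pt "0 0 0 48" --pt "0 0 0 56" --pt "0 0 0 64"

```text
clock: 6.5
eef_pos: [0.474, -0.2459, 0.2124]
tool_rot: [-0.263, 0.658, -0.266, -0.653]
force: [0.2, -0.6, -0.3]
grip_width: 0.0514
```

>>> carry_out --pt "0 0 0 8" --pt "0 0 0 16" --pt "0 0 0 24" --pt "0 0 0 32" --pt "0 0 0 40" --pt "0 0 0 48" --pt "0 0 0 56" --pt "0 0 0 64"

```text
clock: 7.3
eef_pos: [0.4749, -0.2456, 0.2137]
tool_rot: [0.574, -0.418, 0.573, 0.41]
force: [-0.2, -0.3, -0.6]
grip_width: 0.0512
```

>>> carry_out --pt "0 0 0 8" --pt "0 0 0 16" --pt "0 0 0 24" --pt "0 0 0 32" --pt "0 0 0 40" --pt "0 0 0 48" --pt "0 0 0 52" --pt "0 0 0 52"

```text
clock: 8.1
eef_pos: [0.4757, -0.2454, 0.2148]
tool_rot: [0.7, -0.124, 0.694, 0.117]
force: [0.4, 0.1, 0.6]
grip_width: 0.0513
```

```bash
python3 -c "
from h import *
goto([.4725,-.247,.158],-70)"
```

```text
clock 8.1 pos [ 0.4757 -0.2454  0.2148] jawyaw 109.6 q [-0.17  0.24 -0.25  0.01 -1.07 -1.06] F [0.4 0.1 0.6] M [ 0.06 -0.01  0.02] w 0.0513 tilt -0.9999
SHIFT mm [56.8  0.2 -3.9] turn -0.4
```

>>> carry_out --pt "30 0 -4 0" --pt "56 0 -4 0" --pt "56 0 -4 0"

```text
clock: 8.4
eef_pos: [0.4705, -0.2464, 0.1561]
tool_rot: [0.697, -0.123, 0.696, 0.118]
force: [-1.0, 0.9, -0.7]
grip_width: 0.0512
```

>>> carry_out --pt "0 0 0 0" --pt "0 0 0 0" --pt "0 0 0 0" --pt "0 0 0 0" --pt "0 0 0 0" --pt "0 0 0 0" --claw 0 --grip_force 20

```text
clock: 9.0
eef_pos: [0.4715, -0.2467, 0.1575]
tool_rot: [0.698, -0.124, 0.695, 0.118]
force: [-0.5, 1.3, 5.7]
grip_width: 0.011
```

```bash
cat >> h.py <<'E'
def arc(hinge,r,a0,da,n,turn):
    p,R,o=pose()
    for k in range(1,n+1):
        a=np.radians(a0+da*k)
        t=np.array([hinge[0]+r*np.cos(a),hinge[1]+r*np.sin(a),p[2]])
        print((R.T@(t-p)*1000).round(1),-turn*k)
E
python3 -c "
from h import *
goto([.4725,-.247,.158],-70)
p,R,o=pose();h=np.array([.565,-.213]);d=p[:2]-h;print(np.hypot(*d),np.degrees(np.arctan2(d[1],d[0])))
arc(h,.098,np.degrees(np.arctan2(d[1],d[0])),5,8,5)
"
```

```text
clock 9.0 pos [ 0.4715 -0.2467  0.1575] jawyaw 109.7 q [-0.17  0.29 -0.34  0.01 -0.94 -1.06] F [-0.5  1.3  5.7] M [ 0.29  0.01 -0.05] w 0.011 tilt -1.0
SHIFT mm [-0.5 -0.7  0.9] turn -0.3
0.09941126296467273 -160.2125493755216
[ 0.1 -8.5  1.8] -5
[  0.2 -17.    2.9] -10
[  0.2 -25.4   4.8] -15
[  0.3 -33.5   7.4] -20
[  0.4 -41.4  10.7] -25
[  0.5 -49.   14.6] -30
[  0.6 -56.2  19.2] -35
[  0.6 -63.   24.4] -40
```

>>> carry_out --pt "-2 -8 1 -5" --pt "-2 -17 2 -10" --pt "-2 -25 4 -15" --pt "-2 -33 6.5 -20" --pt "-2 -41 10 -25" --pt "-2 -49 14 -30" --pt "-2 -56 18.5 -35" --pt "-2 -63 24 -40"

```text
clock: 9.8
eef_pos: [0.5127, -0.2983, 0.1579]
tool_rot: [0.612, -0.354, 0.614, 0.351]
force: [-3.8, -5.1, -5.2]
grip_width: 0.011
```

```bash
python3 -c "
from h import *
goto([.4725,-.247,.158])
p,R,o=pose();h=np.array([.565,-.213]);d=p[:2]-h;print(np.hypot(*d),np.degrees(np.arctan2(d[1],d[0])))
arc(h,.098,np.degrees(np.arctan2(d[1],d[0])),5,8,5)
"
```

```text
clock 9.8 pos [ 0.5127 -0.2983  0.1579] jawyaw 149.8 q [-0.25  0.39 -0.18  0.01 -1.   -0.28] F [-3.8 -5.1 -5.2] M [-1.12  0.69 -0.15] w 0.011 tilt -1.0
SHIFT mm [-0.4 60.6 24.1] turn 0
0.10003052427339977 -121.50700417091714
[ 0.  -8.6  2.2] -5
[  0.  -17.1   3.1] -10
[  0.  -25.5   4.8] -15
[  0.  -33.7   7.2] -20
[  0.  -41.7  10.3] -25
[  0.  -49.3  14. ] -30
[  0.  -56.6  18.5] -35
[  0.  -63.5  23.5] -40
```

>>> carry_out --pt "0 -8.5 1.5 -5" --pt "0 -17 2.5 -10" --pt "0 -25.5 4 -15" --pt "0 -33.5 6.5 -20" --pt "0 -41.5 9.5 -25" --pt "0 -49 13 -30" --pt "0 -56.5 17.5 -35" --pt "0 -63 23 -40"

```text
clock: 10.6
eef_pos: [0.5794, -0.3127, 0.1579]
tool_rot: [-0.452, 0.544, -0.457, -0.539]
force: [1.5, -8.4, -1.3]
grip_width: 0.0108
```

```bash
python3 -c "
from h import *
goto([.4725,-.247,.158])
p,R,o=pose();h=np.array([.565,-.213]);d=p[:2]-h;print(np.hypot(*d),np.degrees(np.arctan2(d[1],d[0])))
print(R.T@o['force'])
arc(h,.098,np.degrees(np.arctan2(d[1],d[0])),5,8,5)
"
```

```text
clock 10.6 pos [ 0.5794 -0.3127  0.1579] jawyaw -170.1 q [-0.25  0.49 -0.01  0.01 -1.06  0.41] F [ 1.5 -8.4 -1.3] M [-2.51 -0.45 -0.14] w 0.0108 tilt -1.0
SHIFT mm [-0.8 94.  83.1] turn 0
0.10070888060188345 -81.77482932795964
[ 1.42124196 -0.06572916 -8.53758098]
[-0.  -8.6  2.8] -5
[ -0.  -17.1   3.7] -10
[ -0.1 -25.5   5.3] -15
[ -0.1 -33.8   7.6] -20
[ -0.1 -41.8  10.6] -25
[ -0.2 -49.5  14.4] -30
[ -0.2 -56.8  18.7] -35
[ -0.3 -63.7  23.7] -40
```

>>> carry_out --pt "0 -8.5 -1 -5" --pt "0 -17 0.5 -10" --pt "0 -21 1 -12" --pt "0 -21 1 -12"

```text
clock: 11.0
eef_pos: [0.5961, -0.3092, 0.1576]
tool_rot: [0.391, -0.585, 0.4, 0.587]
force: [-8.0, -3.2, 4.2]
grip_width: 0.0111
```

```bash
python3 -c "
from h import *
goto([.4725,-.247,.158])
p,R,o=pose();h=np.array([.565,-.213]);d=p[:2]-h;print(np.hypot(*d),np.degrees(np.arctan2(d[1],d[0])))
print(R.T@o['force'])
import pickle
t=cam('top');s=cam('scene');save(t,'t5.png');save(s,'s5.png');w=cam('wrist');save(w,'w5.png');pickle.dump((t,s,w),open('v5.pkl','wb'))
cv2.imwrite('pics/t5a.png',cv2.resize(t['img'][200:360,330:530,::-1],None,fx=3.5,fy=3.5,interpolation=cv2.INTER_CUBIC))
"
```

```text
clock 11.0 pos [ 0.5961 -0.3092  0.1576] jawyaw -158.1 q [-0.23  0.52  0.03  0.01 -1.09  0.61] F [-8.  -3.2  4.2] M [-0.75  2.19 -0.07] w 0.0111 tilt -0.9999
SHIFT mm [1.000e-01 9.140e+01 1.038e+02] turn 0
0.10105922683886914 -72.0986346702812
[-4.05092671  8.66744957  0.01148722]
```

View pics/w5.png

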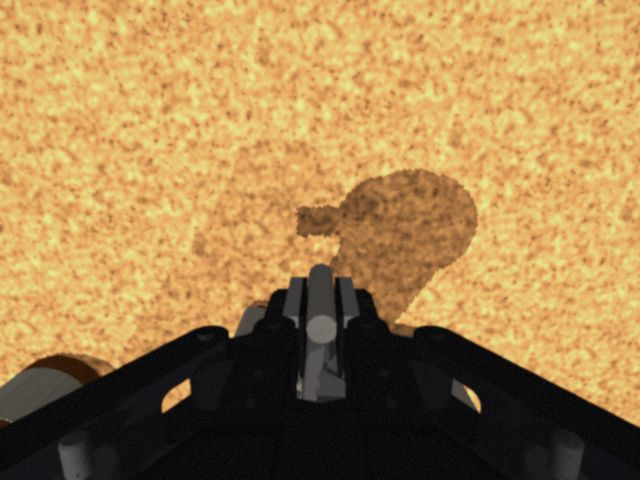

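View pics/s5.png

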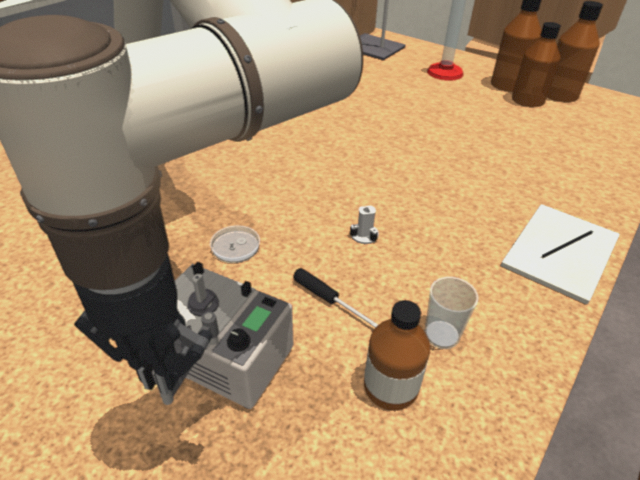

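>>> carry_out --pt "0 -3 0 0" --pt "0 -5 0 0" --pt "0 -5 0 0"

```text
clock: 11.45
eef_pos: [0.596, -0.3091, 0.1576]
tool_rot: [0.39, -0.582, 0.403, 0.589]
force: [-9.9, -5.0, 3.6]
grip_width: 0.0113
```

```bash
python3 -c "
from h import *
goto([.4725,-.247,.158])
p,R,o=pose();h=np.array([.565,-.213]);d=p[:2]-h;print(np.hypot(*d),np.degrees(np.arctan2(d[1],d[0])))
print(R.T@o['force'])"
```

```text
clock 11.45 pos [ 0.596  -0.3091  0.1576] jawyaw -158.2 q [-0.23  0.52  0.04  0.02 -1.1   0.61] F [-9.9 -5.   3.6] M [-1.31  2.62  0.04] w 0.0113 tilt -0.9998
SHIFT mm [  1.2  91.7 103.5] turn 0
0.10097270930526785 -72.09855739282213
[-3.37994175 11.06619779 -0.94490084]
```

>>> carry_out --pt "0 1 0 0" --pt "0 1 0 0" --pt "0 1 0 0" --pt "0 1 0 0" --pt "-30 1 0 0" --pt "-75 1 0 0" --pt "-120 1 0 0" --pt "-120 1 0 0" --claw 0.5

```text
clock: 12.25
eef_pos: [0.6006, -0.3096, 0.2863]
tool_rot: [-0.391, 0.588, -0.402, -0.584]
force: [-0.5, 0.3, -0.2]
grip_width: 0.0427
```

```bash
python3 -c "
from h import *
goto([.56,-.17,.27],-80)
p,R,o=pose();print(R.round(4))"
```

```text
clock 12.25 pos [ 0.6006 -0.3096  0.2863] jawyaw -158.2 q [-0.23  0.44  0.23  0.02 -1.36  0.61] F [-0.5  0.3 -0.2] M [ 0.04 -0.07 -0.03] w 0.0427 tilt -0.9999
SHIFT mm [ 14.2 -14.4 144.8] turn -78.2
[[-0.0038 -0.9281 -0.3722]
 [-0.0163 -0.3721  0.928 ]
 [-0.9999  0.0096 -0.0137]]
```

```bash
python3 -c "
from h import *
goto([.527,-.217,.21])"
```

```text
clock 12.25 pos [ 0.6006 -0.3096  0.2863] jawyaw -158.2 q [-0.23  0.44  0.23  0.02 -1.36  0.61] F [-0.5  0.3 -0.2] M [ 0.04 -0.07 -0.03] w 0.0427 tilt -0.9999
SHIFT mm [ 75.1  33.1 114.3] turn 0
```

>>> carry_out --pt "0 10 38 0" --pt "10 22 75 0" --pt "40 33 114 0" --pt "75 33 114 0" --pt "75 33 114 0" --pt "75 33 114 0"

```text
clock: 12.85
eef_pos: [0.5281, -0.2175, 0.2107]
tool_rot: [-0.39, 0.588, -0.402, -0.583]
force: [1.0, -0.7, 0.4]
grip_width: 0.0428
```

```bash
python3 -c "
from h import *
import pickle
goto([.527,-.217,.21])
w=cam('wrist'); save(w,'w6.png'); pickle.dump(w,open('w6.pkl','wb'))
u,v=map(int,proj(w,[.5125,-.1795,.14]));print(u,v)
a=w['img'][max(v-60,0):v+60,u-65:u+65]; cv2.imwrite('pics/w6a.png',cv2.resize(a[...,::-1],None,fx=6,fy=6,interpolation=cv2.INTER_CUBIC))
"
```

```text
clock 12.85 pos [ 0.5281 -0.2175  0.2107] jawyaw -158.1 q [-0.1   0.31 -0.17  0.02 -1.1   0.47] F [ 1.  -0.7  0.4] M [ 0.   -0.06 -0.  ] w 0.0428 tilt -0.9998
SHIFT mm [0.7 0.8 0.9] turn 0
319 310
```

View pics/w6.png

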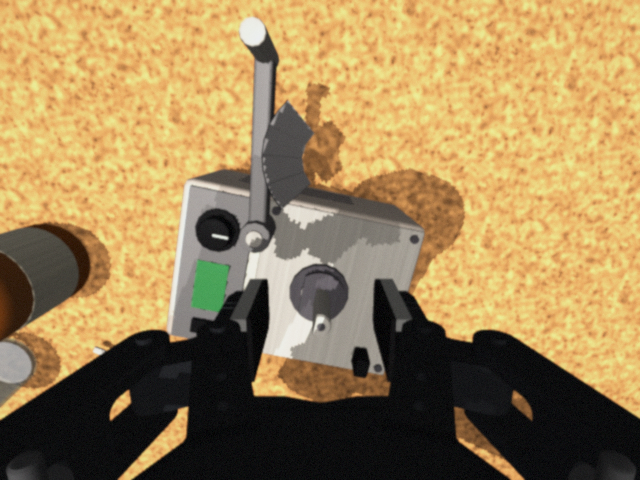

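View pics/w6a.png

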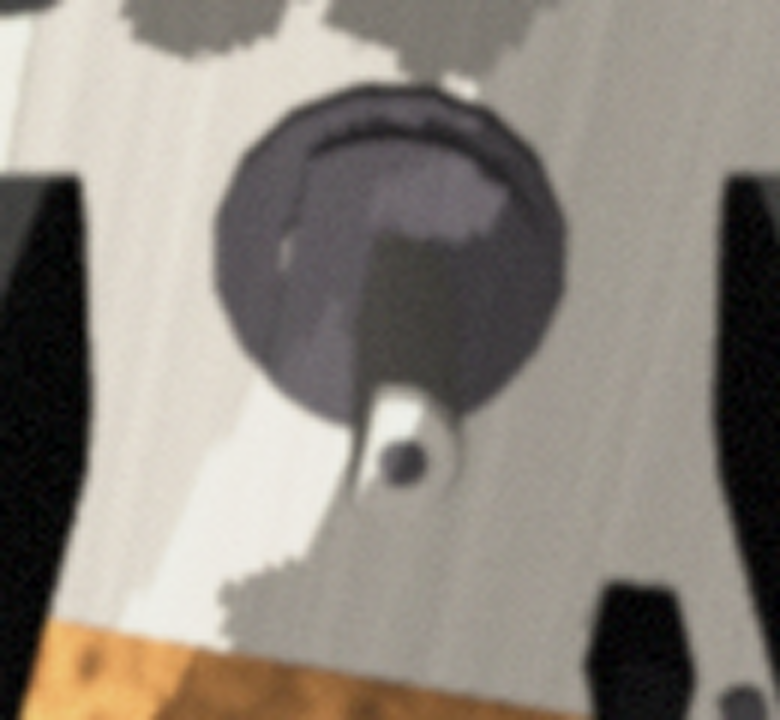

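```bash
python3 -c "
from h import *
import pickle
w=pickle.load(open('w6.pkl','rb'))
P=lambda c,r,h: at_z(w,254+(c+.5)/6-.5,250+(r+.5)/6-.5,h)
def ang(a,b): d=b-a; return np.degrees(np.arctan2(d[1],d[0]))
a,b=P(373,393,.159),P(355,500,.159); print(a,b,ang(a,b),np.linalg.norm(a-b))
a,b=P(310,155,.119),P(283,290,.119); print(a,b,ang(a,b)); 
pts=np.array([P(*p,.159) for p in [(375,388),(405,383),(440,400),(460,440),(457,475),(400,508)]])[:,:2]
A=np.c_[2*pts,np.ones(len(pts))];s=np.linalg.lstsq(A,(pts**2).sum(1),rcond=None)[0];print('tip fit',s[:2],np.sqrt(s[2]+s[:2]@s[:2]))
print('hole',P(403,462,.159))
w3=pickle.load(open('w3.pkl','rb')); t0,s0,_=pickle.load(open('v0.pkl','rb'))
obs=[(w,254+403.5/6-.5,250+462.5/6-.5),(w3,270+303.5/6-.5,215+477.5/6-.5)]
print(tri(obs)); print(tri(obs+[(s0,197.3,276.7),(t0,409.3,283.6)]))
E=[at_z(w,*p,.105) for p in [(188,181),(423,230)]]; print('case edge dir',ang(E[1],E[0]))
hp,pp=at_z(w,257,237,.152),at_z(w,253,32,.18);print(hp,pp,np.linalg.norm((hp-pp)[:2]),ang(hp,pp))
"
```

```text
[ 0.51695634 -0.18470994  0.159     ] [ 0.51440764 -0.1736253   0.159     ] 102.94901810540284 0.011373879175729329
[ 0.52697637 -0.19059378  0.119     ] [ 0.52392191 -0.17436948  0.119     ] 100.66197156377957
tip fit [ 0.51295711 -0.18025335] 0.006530628689213316
hole [ 0.51160885 -0.17906367  0.159     ]
(array([ 0.51143279, -0.17888959,  0.15889279]), [array([0.2, 0.3]), array([ 0. , -0.3])])
(array([ 0.51172657, -0.17939748,  0.15965849]), [array([ 0., -0.]), array([ 0.5, -0.5]), array([-0.7, -0.1]), array([-0.6, -0.3])])
case edge dir 9.877517705173899
[ 0.56385065 -0.2136168   0.152     ] [ 0.59374948 -0.30591081  0.18      ] 0.09701611112517866 -72.05016444450627
```

```bash
python3 -c "
from h import *
goto([.548,.181,.21],138)"
```

```text
clock 12.9 pos [ 0.5289 -0.2179  0.2117] jawyaw -158.1 q [-0.1   0.31 -0.17  0.02 -1.1   0.47] F [ 0.8 -0.2  1. ] M [ 0.06 -0.04  0.03] w 0.0425 tilt -0.9998
SHIFT mm [  -5.4 -166.3  363. ] turn 63.9
```

>>> carry_out --pt "-15 -15 32 8" --pt "-25 -35 76 16" --pt "-25 -55 120 24" --pt "-25 -75 164 32" --pt "-25 -95 208 40" --pt "-25 -115 252 48" --pt "-25 -136 296 56" --pt "-25 -155 338 64" --claw 0.65

```text
clock: 13.7
eef_pos: [0.5482, 0.1431, 0.2327]
tool_rot: [0.644, -0.296, 0.646, 0.284]
force: [1.5, -1.0, 0.3]
grip_width: 0.0555
```

```bash
python3 -c "
from h import *
goto([.548,.181,.15],138)"
```

```text
clock 13.7 pos [0.5482 0.1431 0.2327] jawyaw 138.4 q [ 0.55  0.28 -0.14  0.02 -1.15 -1.28] F [ 1.5 -1.   0.3] M [-0.01 -0.06 -0.03] w 0.0555 tilt -0.9999
SHIFT mm [82.1 26.4 29. ] turn 0.4
```

>>> carry_out --pt "35 20 20 0" --pt "70 26 29 0" --pt "82 26 29 0" --pt "82 26 29 0" --pt "82 26 29 0"

```text
clock: 14.2
eef_pos: [0.5499, 0.1803, 0.1521]
tool_rot: [0.645, -0.295, 0.645, 0.284]
force: [-0.2, 0.6, 1.3]
grip_width: 0.0554
```

```bash
python3 -c "
from h import *
import pickle
goto([.548,.181,.031],138)
w=cam('wrist'); save(w,'w7.png'); pickle.dump(w,open('w7.pkl','wb'));print(proj(w,[.548,.181,.06]),proj(w,[.548,.181,.0]))"
```

```text
clock 14.2 pos [0.5499 0.1803 0.1521] jawyaw 138.4 q [ 0.61  0.37 -0.23  0.02 -0.97 -1.34] F [-0.2  0.6  1.3] M [ 0.08 -0.03  0.  ] w 0.0554 tilt -0.9999
SHIFT mm [1.21e+02 3.60e+00 1.00e-01] turn 0.4
(np.float64(323.438313503697), np.float64(238.0288887640151)) (np.float64(323.9482842859544), np.float64(218.76586064826955))
```

View pics/w7.png

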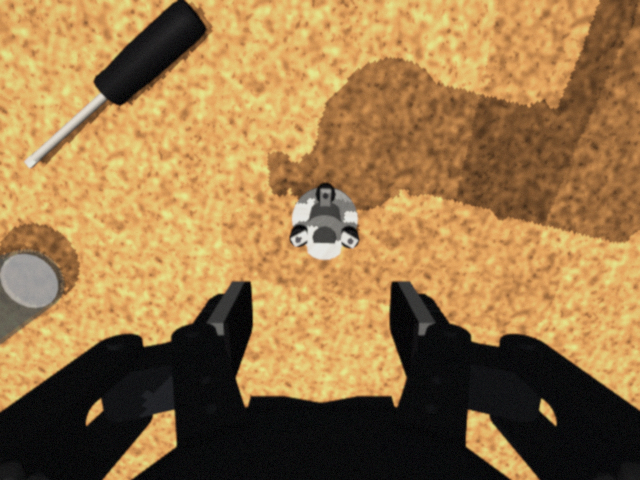

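>>> carry_out --pt "40 3.5 0 0" --pt "80 3.5 0 0" --pt "105 3.5 0 0" --pt "118 3.5 0 0" --pt "120 3.5 0 0" --pt "120 3.5 0 0"

```text
clock: 14.85
eef_pos: [0.5495, 0.1813, 0.034]
tool_rot: [0.646, -0.295, 0.644, 0.284]
force: [-0.1, 0.3, 0.2]
grip_width: 0.0557
```

```bash
python3 -c "
from h import *
import pickle
goto([.548,.181,.031],138)
w=cam('wrist'); save(w,'w8.png')"
```

```text
clock 14.85 pos [0.5495 0.1813 0.034 ] jawyaw 138.3 q [ 0.61  0.52 -0.35  0.03 -0.7  -1.35] F [-0.1  0.3  0.2] M [ 0.03 -0.02  0.04] w 0.0557 tilt -0.9999
SHIFT mm [ 2.9  1.  -1.2] turn 0.3
```

View pics/w8.png

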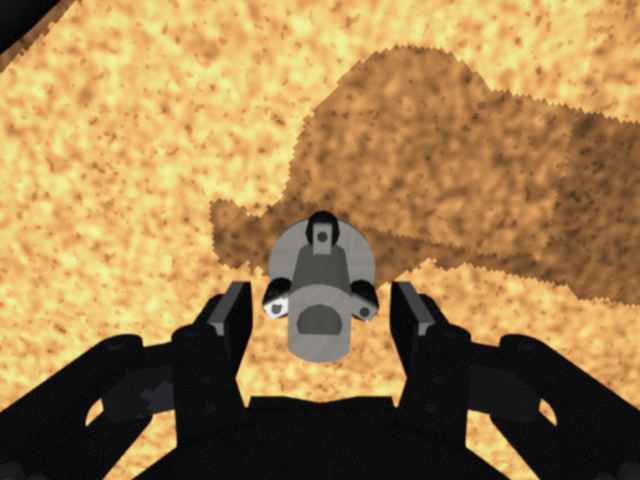

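>>> carry_out --pt "3 0 -1 0" --pt "3 0 -1 0" --pt "3 0 -1 0" --pt "3 0 -1 0" --pt "3 0 -1 0" --pt "3 0 -1 0" --pt "3 0 -1 0" --pt "3 0 -1 0" --claw 0 --grip_force 60

```text
clock: 15.7
eef_pos: [0.5497, 0.1812, 0.0326]
tool_rot: [0.647, -0.295, 0.643, 0.284]
force: [-1.3, -0.3, 4.9]
grip_width: 0.0211
```

```bash
python3 -c "
from h import *
goto([.548,.181,.031],138)
w=cam('wrist'); save(w,'w9.png')"
```

```text
clock 15.7 pos [0.5497 0.1812 0.0326] jawyaw 138.4 q [ 0.61  0.52 -0.36  0.03 -0.69 -1.35] F [-1.3 -0.3  4.9] M [ 0.1   0.46 -0.02] w 0.0211 tilt -0.9999
SHIFT mm [ 1.6  1.2 -1.2] turn 0.4
```

View pics/w9.png

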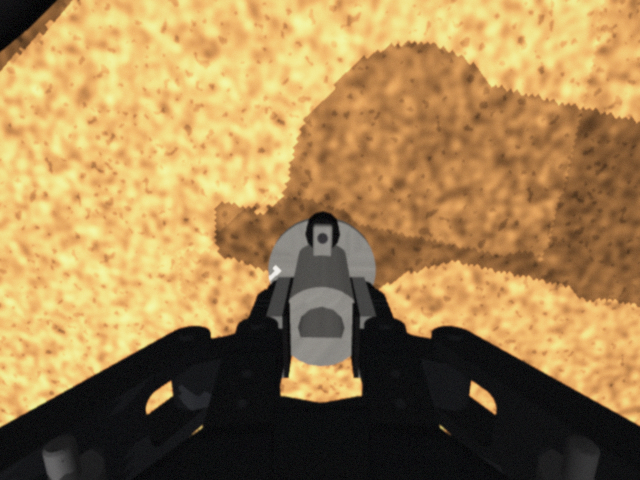

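```bash
python3 -c "
from h import *
import pickle
p,R,o=pose()
w=cam('wrist'); pickle.dump(w,open('w9.pkl','wb'))
a=w['img'][270:380,260:385]; cv2.imwrite('pics/w9a.png',cv2.resize(a[...,::-1],None,fx=6,fy=6,interpolation=cv2.INTER_CUBIC))
"
```

```text
(no output)
```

View pics/w9a.png

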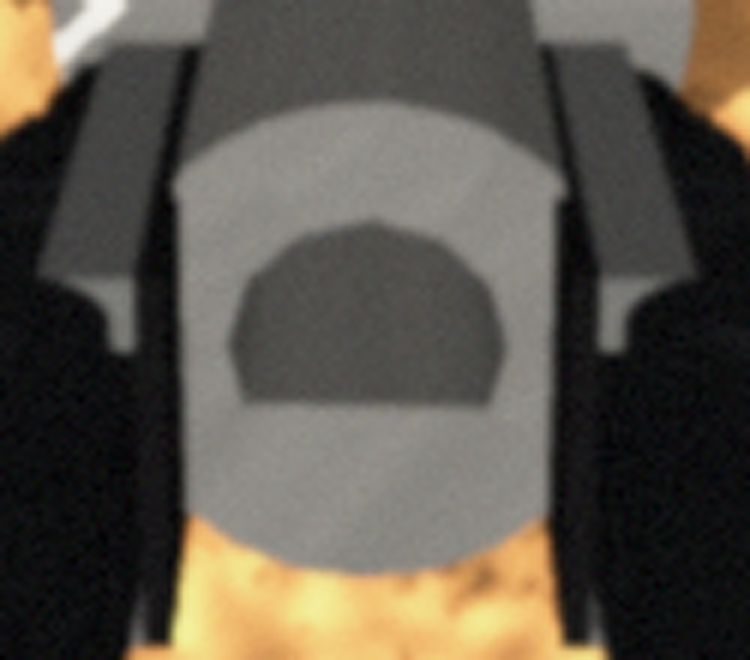

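```bash
python3 -c "
from h import *
import pickle
w=pickle.load(open('w9.pkl','rb'));p,R,o=pose()
P=lambda c,r,h=.06: R.T@(at_z(w,260+(c+.5)/6-.5,270+(r+.5)/6-.5,h)-p)*1000
print('front',P(370,102),'back',P(367,574)); 
for h in (.058,.06): print('mid',(P(370,102,h)+P(367,574,h))/2, 'diam',np.linalg.norm(P(370,102,h)-P(367,574,h)))
print('bore front',P(370,222),'flat',P(367,405),P(230,340)-P(505,340))
V=w['view'];Rc=R.T@V[:3,:3].T;print('cam in tool',R.T@(-V[:3,:3].T@V[:3,3]-p))
print(np.degrees(np.arctan2(R[1,1],R[0,1])))
"
```

```text
front [-27.38188009   1.49901154 -16.36554161] back [-27.39939447   1.33848863  13.45578272]
mid [-25.3911551    1.42221249  -0.35344152] diam 30.33921422956807
mid [-27.39063728   1.41875009  -1.45487944] diam 29.821761509312193
bore front [-27.38686318   1.50286269  -9.11932874] flat [-27.39183116   1.33642278   2.36298611] [  0.26610238 -15.68559063   0.14143121]
cam in tool [-0.14262451  0.00121921 -0.06493279]
138.3959067061275
```

```bash
python3 -c "
from h import *
for i in range(6):
  p,R,o=pose(); w=cam('wrist'); V=w['view']; c=-V[:3,:3].T@V[:3,3]
  print(p.round(4),np.degrees(np.arctan2(R[1,1],R[0,1])).round(2),R[:,0].round(4),c.round(4),(R.T@(c-p)*1000).round(1),(V[:3,:3]@R)[0].round(4), (V[:3,:3]@R)[1].round(4))
"
python3 - <<'E'
E
```

```text
[0.5496 0.1812 0.0326] 138.4 [ 0.0122 -0.0118 -0.9999] [0.5039 0.1351 0.1753] [-142.6    1.2  -64.9] [-8.e-04  1.e+00 -2.e-04] [ 2.582e-01  1.000e-04 -9.661e-01]
[0.5497 0.1812 0.0326] 138.39 [ 0.0122 -0.0118 -0.9999] [0.5039 0.1351 0.1753] [-142.6    1.2  -64.9] [-8.e-04  1.e+00 -2.e-04] [ 0.2582  0.     -0.9661]
[0.5497 0.1812 0.0327] 138.4 [ 0.0123 -0.0118 -0.9999] [0.5039 0.1351 0.1753] [-142.6    1.2  -65. ] [-8.e-04  1.e+00 -1.e-04] [ 2.581e-01  1.000e-04 -9.661e-01]
[0.5497 0.1812 0.0327] 138.39 [ 0.0123 -0.0117 -0.9999] [0.5039 0.1351 0.1753] [-142.6    1.2  -65. ] [-8.e-04  1.e+00 -2.e-04] [ 0.2581  0.     -0.9661]
[0.5497 0.1812 0.0327] 138.4 [ 0.0122 -0.0118 -0.9999] [0.5039 0.1351 0.1753] [-142.6    1.2  -64.9] [-8.e-04  1.e+00 -2.e-04] [ 0.2582  0.     -0.9661]
[0.5497 0.1812 0.0327] 138.39 [ 0.0123 -0.0117 -0.9999] [0.5039 0.1351 0.1753] [-142.6    1.2  -64.9] [-8.e-04  1.e+00 -2.e-04] [ 0.2581 -0.     -0.9661]
```

```bash
cat > ov.py <<'E'
from h import *
import pickle,sys
D=np.array([-.0007,.001,0])
def draw(f,u0,v0,u1,v1,ax,ay,phi,out,k=7):
    w=pickle.load(open(f,'rb')); 
    a=cv2.resize(w['img'][v0:v1,u0:u1,::-1],None,fx=k,fy=k,interpolation=cv2.INTER_CUBIC).copy()
    def ring(r,fl,z,col):
        t=np.linspace(0,2*np.pi,200); x=np.minimum(r*np.cos(t),fl); y=r*np.sin(t)
        c,s=np.cos(np.radians(phi)),np.sin(np.radians(phi))
        pts=[]
        for X,Y in zip(x,y):
            u,v=proj(w,np.array([ax+c*X-s*Y,ay+s*X+c*Y,z])+D); pts.append([(u-u0+.5)*k,(v-v0+.5)*k])
        cv2.polylines(a,[np.int32(np.round(pts))],True,col,1)
    ring(.0062,.0022,.159,(0,255,0)); ring(.007,.003,.1582,(0,0,255)); ring(.007,.003,.119,(255,0,0))
    cv2.imwrite('pics/'+out,a)
ax,ay,phi=map(float,sys.argv[1:4]); n=sys.argv[4]
draw('w6.pkl',290,280,355,345,ax,ay,phi,n+'_6.png'); draw('w3.pkl',295,255,350,310,ax,ay,phi,n+'_3.png')
a=cv2.imread('pics/'+n+'_6.png');b=cv2.imread('pics/'+n+'_3.png')
H=max(a.shape[0],b.shape[0]);pad=lambda i:cv2.copyMakeBorder(i,0,H-i.shape[0],0,0,cv2.BORDER_CONSTANT)
o=np.hstack([pad(a),pad(b)]);cv2.imwrite('pics/'+n+'.png',cv2.resize(o,None,fx=800/o.shape[1],fy=800/o.shape[1]) if o.shape[1]>800 else o)
E
python3 ov.py .5135 -.1805 10.3 ov1
```

```text
(no output)
```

View pics/ov1.png

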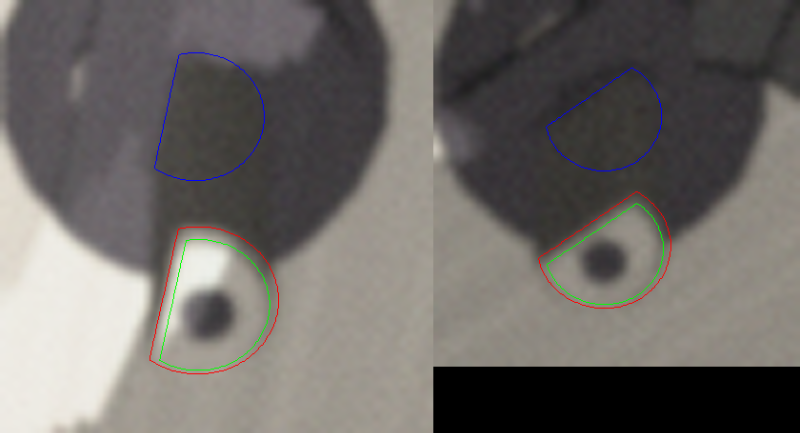

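```bash
python3 -c "
from h import *
p,R,o=pose(); a=R.T@np.array([0,0,1.]); top=np.array([-.0274,.0001,-.0017]); bot=top-.06*a
print(a,top,bot); np.save('bot.npy',bot);np.save('top.npy',top)
"
cat >> h.py <<'E'
AX=np.array([.5134,-.1804]); YAW=100.3
def toshaft(h):
    "h: height of rotor underside"
    p,R,o=pose(); bot=np.load('bot.npy'); top=np.load('top.npy')
    cur=np.degrees(np.arctan2(R[1,1],R[0,1])); dy=(YAW-cur+90)%180-90
    R2=Ro.from_euler('z',dy,degrees=True).as_matrix()@R
    tcp=np.array([*AX,h])-R2@bot
    goto(tcp,YAW); print('bottom now',(p+R@bot).round(4),'top',(p+R@top).round(4),'Ftool',(R.T@o['force']).round(1))
E
python3 -c "
from h import *
toshaft(.19)"
```

```text
[-9.99855885e-01 -1.69652664e-02 -6.23000946e-04] [-0.0274  0.0001 -0.0017] [ 0.03259135  0.00111792 -0.00166262]
clock 16.1 pos [0.5497 0.1812 0.0327] jawyaw 138.4 q [ 0.61  0.52 -0.36  0.03 -0.69 -1.35] F [-0.6 -0.1  5.9] M [ 0.09  0.5  -0.  ] w 0.0211 tilt -0.9999
SHIFT mm [-186.1 -217.7 -293.6] turn 38.1
bottom now [0.5481 0.1803 0.    ] top [0.5481 0.1803 0.06  ] Ftool [-5.9  0.3 -0.5]
```

>>> carry_out --pt "-10 0 0 0" --pt "-40 0 0 0" --pt "-80 0 0 0" --pt "-120 0 0 0" --pt "-160 -10 -13 2" --pt "-186 -32 -44 8" --pt "-186 -60 -80 14" --pt "-186 -85 -115 20"

```text
clock: 16.9
eef_pos: [0.534, 0.0399, 0.2214]
tool_rot: [0.69, -0.177, 0.682, 0.167]
force: [0.7, -0.8, -2.6]
grip_width: 0.0207
```

```bash
python3 -c "
from h import *
toshaft(.19)"
```

```text
clock 16.9 pos [0.534  0.0399 0.2214] jawyaw 118.2 q [ 0.39  0.23 -0.24  0.02 -1.09 -1.47] F [ 0.7 -0.8 -2.6] M [-0.03 -0.03 -0.  ] w 0.0207 tilt -0.9998
SHIFT mm [   0.8 -185.4 -121.1] turn 17.9
bottom now [0.5325 0.0397 0.1887] top [0.5321 0.0394 0.2487] Ftool [ 2.6 -1.   0.2]
```

>>> carry_out --pt "-1 -35 -23 4" --pt "-1 -70 -46 8" --pt "-1 -105 -69 12" --pt "-1 -140 -92 16" --pt "-1 -170 -112 18" --pt "-1 -184 -121 18" --pt "-1 -184 -121 18" --pt "-1 -184 -121 18"

```text
clock: 17.7
eef_pos: [0.5137, -0.1794, 0.2242]
tool_rot: [0.709, -0.066, 0.7, 0.059]
force: [0.1, 0.4, -1.5]
grip_width: 0.0208
```

```bash
python3 -c "
from h import *
import pickle
toshaft(.164)
s=cam('scene');t=cam('top');w=cam('wrist'); save(w,'w10.png');save(s,'s10.png');save(t,'t10.png');pickle.dump((t,s,w),open('v10.pkl','wb'))
cv2.imwrite('pics/s10a.png',cv2.resize(s['img'][220:400,100:320,::-1],None,fx=3.5,fy=3.5,interpolation=cv2.INTER_CUBIC))
"
```

```text
clock 17.7 pos [ 0.5137 -0.1794  0.2242] jawyaw 100.1 q [-0.03  0.25 -0.22  0.01 -1.09 -1.37] F [ 0.1  0.4 -1.5] M [ 0.07  0.08 -0.06] w 0.0208 tilt -0.9999
SHIFT mm [27.6 -1.3  0.5] turn -0.2
bottom now [ 0.5123 -0.1789  0.1916] top [ 0.5117 -0.1794  0.2516] Ftool [1.5 0.4 0.1]
```

View pics/s10a.png

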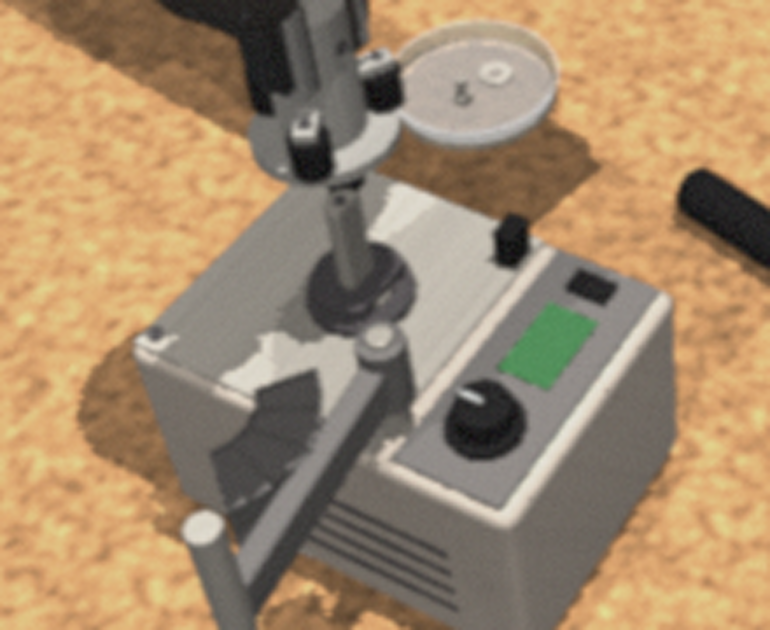

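View pics/w10.png

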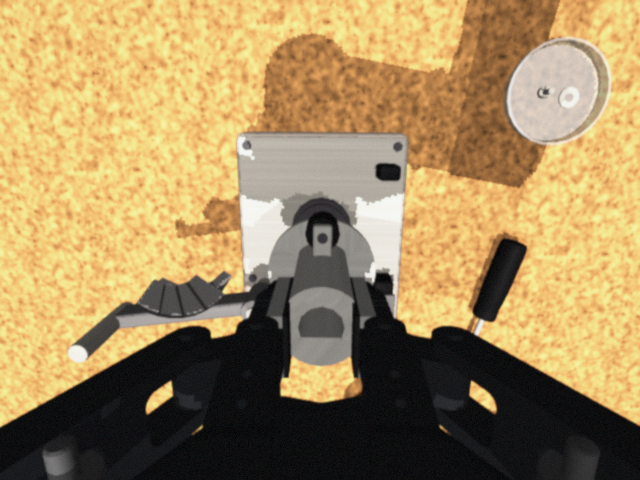

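>>> carry_out --pt "8 -1.2 0.5 0" --pt "16 -1.2 0.5 0" --pt "24 -1.2 0.5 0" --pt "27 -1.2 0.5 0" --pt "27 -1.2 0.5 0" --pt "27 -1.2 0.5 0"

```text
clock: 18.45
eef_pos: [0.5155, -0.18, 0.1975]
tool_rot: [0.709, -0.067, 0.7, 0.059]
force: [1.1, 0.3, -2.3]
grip_width: 0.021
```

```bash
python3 -c "
from h import *
toshaft(.15)"
```

```text
clock 18.45 pos [ 0.5155 -0.18    0.1975] jawyaw 100.3 q [-0.03  0.27 -0.25  0.01 -1.03 -1.36] F [ 1.1  0.3 -2.3] M [ 0.05 -0.    0.02] w 0.021 tilt -0.9999
SHIFT mm [14.8 -0.6 -1.1] turn -0.0
bottom now [ 0.5141 -0.1795  0.1648] top [ 0.5134 -0.1799  0.2248] Ftool [2.3 0.1 1.1]
```

>>> carry_out --pt "2 -0.6 -1 0" --pt "4 -0.6 -1 0" --pt "6 -0.6 -1 0" --pt "8 -0.6 -1 0" --pt "10 -0.6 -1 0" --pt "12 -0.6 -1 0"

```text
clock: 19.05
eef_pos: [0.5148, -0.1807, 0.1854]
tool_rot: [0.709, -0.067, 0.7, 0.059]
force: [-0.2, 1.2, -1.6]
grip_width: 0.0208
```

```bash
python3 -c "
from h import *
toshaft(.15)"
```

```text
clock 19.05 pos [ 0.5148 -0.1807  0.1854] jawyaw 100.3 q [-0.03  0.28 -0.27  0.01 -1.   -1.36] F [-0.2  1.2 -1.6] M [ 0.49  0.1  -0.06] w 0.0208 tilt -0.9999
SHIFT mm [ 2.7 -0.2 -0.1] turn -0.0
bottom now [ 0.5135 -0.1802  0.1527] top [ 0.5128 -0.1806  0.2127] Ftool [1.6 1.3 0. ]
```

>>> carry_out --pt "3 0.2 0 0" --pt "6 0.2 0 0" --pt "9 0.2 0 0" --pt "12 0.2 0 0" --pt "15 0.2 0 0" --pt "18 0.2 0 0"

```text
clock: 19.65
eef_pos: [0.515, -0.1806, 0.1671]
tool_rot: [0.709, -0.067, 0.7, 0.059]
force: [0.1, 0.3, -0.6]
grip_width: 0.021
```

```bash
python3 -c "
from h import *
toshaft(.119)
s=cam('scene')
cv2.imwrite('pics/s11a.png',cv2.resize(s['img'][220:400,100:320,::-1],None,fx=3.5,fy=3.5,interpolation=cv2.INTER_CUBIC))"
```

```text
clock 19.65 pos [ 0.515  -0.1806  0.1671] jawyaw 100.3 q [-0.03  0.3  -0.3   0.01 -0.96 -1.36] F [ 0.1  0.3 -0.6] M [ 0.34  0.16 -0.  ] w 0.021 tilt -0.9999
SHIFT mm [15.5 -0.1 -0.5] turn -0.0
bottom now [ 0.5136 -0.1801  0.1345] top [ 0.5129 -0.1805  0.1945] Ftool [0.6 0.3 0.2]
```

View pics/s11a.png

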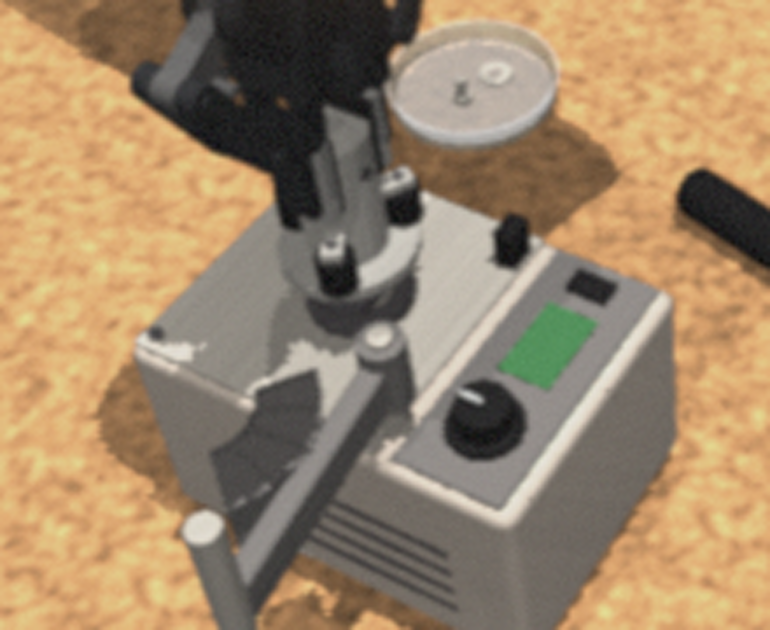

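Sliding freely down the shaft; roughly 15 mm to go to the plate.

>>> carry_out --pt "3 0 0 0" --pt "6 0 0 0" --pt "9 0 0 0" --pt "12 0 0 0" --pt "14 0 0 0" --pt "14 0 0 0"

```text
clock: 20.3
eef_pos: [0.5148, -0.1806, 0.1521]
tool_rot: [0.708, -0.067, 0.7, 0.059]
force: [0.3, 1.3, -3.3]
grip_width: 0.0211
```

```bash
python3 -c "
from h import *
toshaft(.115)"
```

```text
clock 20.3 pos [ 0.5148 -0.1806  0.1521] jawyaw 100.3 q [-0.03  0.32 -0.32  0.01 -0.93 -1.36] F [ 0.3  1.3 -3.3] M [ 0.34 -0.05  0.02] w 0.0211 tilt -0.9999
SHIFT mm [ 4.5 -0.2 -0.1] turn -0.0
bottom now [ 0.5134 -0.1801  0.1195] top [ 0.5128 -0.1806  0.1795] Ftool [3.3 1.2 0.5]
```

>>> carry_out --pt "1.5 0 0 0" --pt "3 0 0 0" --pt "3 0 0 0"

```text
clock: 20.6
eef_pos: [0.515, -0.1806, 0.1499]
tool_rot: [0.709, -0.067, 0.7, 0.059]
force: [-1.7, 2.8, 5.0]
grip_width: 0.0211
```

>>> carry_out --pt "1.5 0 0 0" --pt "3 0 0 0" --pt "3 0 0 0"

```text
clock: 20.9
eef_pos: [0.5151, -0.1807, 0.1479]
tool_rot: [0.709, -0.067, 0.7, 0.059]
force: [-1.8, 2.5, 6.6]
grip_width: 0.0209
```

>>> carry_out --pt "1.5 0 0 0" --pt "3 0 0 0" --pt "3 0 0 0"

```text
clock: 21.2
eef_pos: [0.5152, -0.1807, 0.1473]
tool_rot: [0.709, -0.068, 0.699, 0.059]
force: [-4.0, 5.4, 14.2]
grip_width: 0.0215
```

```bash
python3 -c "
from h import *
toshaft(.115)"
```

```text
clock 21.2 pos [ 0.5152 -0.1807  0.1473] jawyaw 100.3 q [-0.03  0.32 -0.32  0.01 -0.91 -1.36] F [-4.   5.4 14.2] M [ 1.68  1.74 -0.05] w 0.0215 tilt -0.9998
SHIFT mm [-0.3 -0.1 -0.5] turn 0.0
bottom now [ 0.5139 -0.1802  0.1147] top [ 0.5132 -0.1806  0.1747] Ftool [-14.3   5.8  -2.8]
```

>>> carry_out --pt "3 0 0 0" --pt "4.5 0 0 0" --pt "4.5 0 0 0" --pt "4.5 0 0 0" --grip_force 80

```text
clock: 21.6
eef_pos: [0.5154, -0.1807, 0.1473]
tool_rot: [0.709, -0.069, 0.699, 0.059]
force: [-7.9, 7.9, 23.1]
grip_width: 0.0206
```

```bash
python3 -c "
from h import *
toshaft(.115)
s=cam('scene');w=cam('wrist');t=cam('top');save(w,'w12.png')
a=cv2.resize(s['img'][220:400,100:320,::-1],None,fx=3.5,fy=3.5,interpolation=cv2.INTER_CUBIC);cv2.imwrite('pics/s12a.png',a);save(t,'t12.png')
toshaft(.115)"
```

```text
clock 21.6 pos [ 0.5154 -0.1807  0.1473] jawyaw 100.4 q [-0.03  0.32 -0.32  0.01 -0.91 -1.36] F [-7.9  7.9 23.1] M [ 2.46  2.85 -0.1 ] w 0.0206 tilt -0.9998
SHIFT mm [-0.3  0.  -0.7] turn 0.1
bottom now [ 0.514  -0.1803  0.1147] top [ 0.5132 -0.1806  0.1747] Ftool [-23.3   8.8  -6. ]
clock 21.75 pos [ 0.5153 -0.1807  0.1473] jawyaw 100.4 q [-0.03  0.32 -0.32  0.01 -0.91 -1.36] F [-7.4  7.4 23.6] M [ 2.42  2.84 -0.01] w 0.0207 tilt -0.9998
SHIFT mm [-0.4 -0.  -0.6] turn 0.1
bottom now [ 0.514  -0.1803  0.1146] top [ 0.5132 -0.1806  0.1746] Ftool [-23.8   8.2  -5.7]
```

View pics/s12a.png

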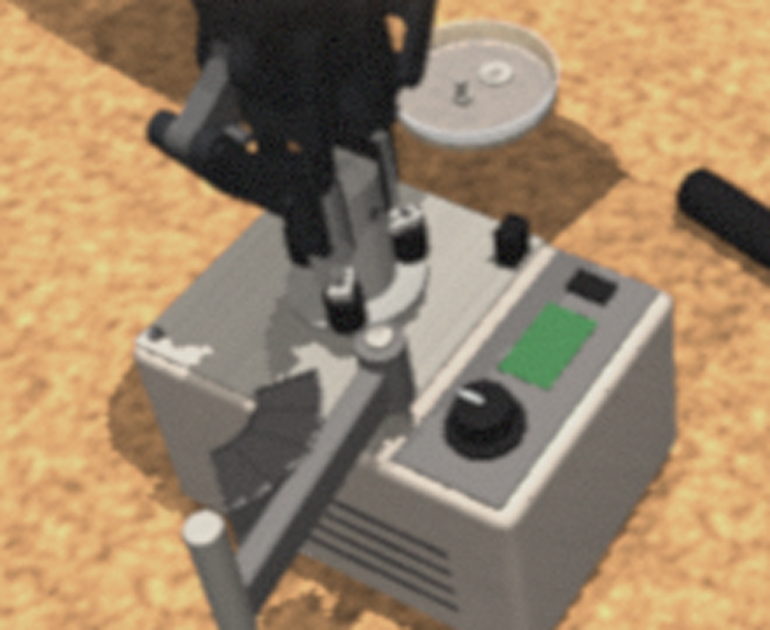

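View pics/w12.png

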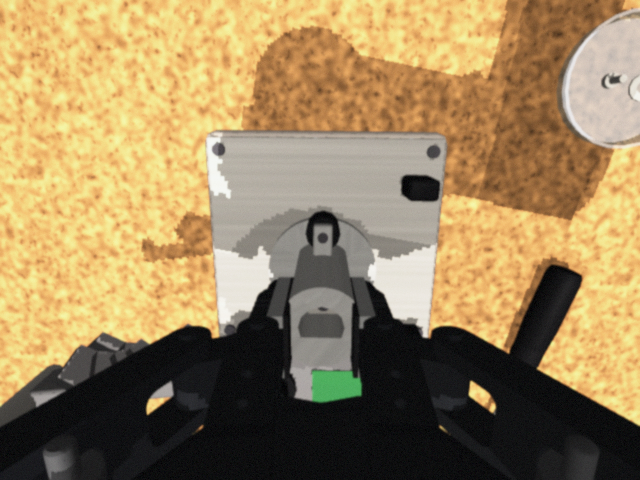

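```bash
python3 -c "
from h import *
print(env.job_done())"
```

```text
the job is handed in; nothing more can be done
None
```

View pics/t12.png

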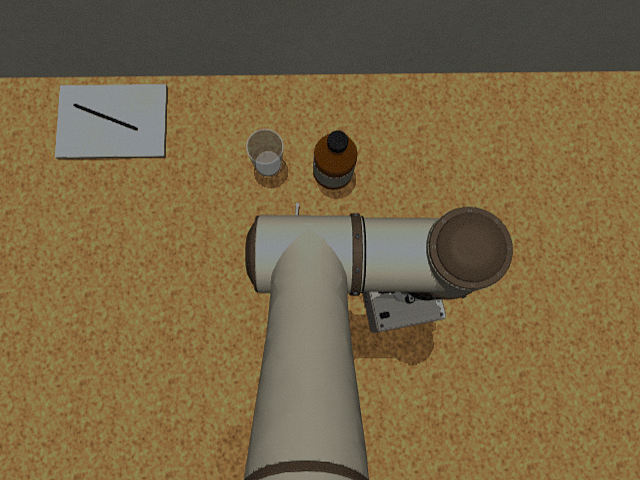

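The roller head is on the pump shaft and held fully pressed down, and the job was handed in at about 22 s of the 64 s allowed.

- **Clamp arm:** I swung it open by its thumb post until it stopped moving. Pushing a further 5 mm gave no motion. The arm then pointed about 88° round from where it started.
- **Fit:** I gripped the head on its wrench flats and turned it about 38° so its x direction was about 10°, as I measured for the shaft flat. It slid down the shaft with almost no force.
- **Pressed down:** The last checks put the underside at 0.1146–0.1147 m, which agrees with the 0.115 m expected with the plate fully down. Raising the push from about 14 N to 23 N moved it no further. It is held there at about 23 N down with an 80 N grip.
- **Other objects:** The beaker and bottle stand where they were in the last pictures. The dish and the screwdriver looked untouched in the last wrist and scene pictures, but I did not measure them, and the arm hid them from the top camera.

**Disagreements:**
- The wrist camera's stated position was about 1 mm off sideways compared with the arm's own reading, and I corrected for it.
- The screw hole in the shaft end was not on the shaft axis, so I used the shaft outline instead.
- The tool leans about 1° and there is a side force of about 10 N on the seated head.

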